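# Pack the spice pots under the cantilever tray and lock it

### The job

Swing the red cam lever free, draw the bolt right back and lift the cantilever tray fully up and aside; stand every one of the small spice pots upright on the floor of the compartment underneath. When all are in, lower the tray fully, push the bolt fully home again and swing the cam lever back to lock it, leaving the caddy, sugar bowl, cruet and pot stand where they are.

Things in the scene. Friction and masses are not known exactly. Their poses are not given: they have to be found in the camera images.
- packbox: Fixed green packing box, pale wood tray on top. Origin: on the ledge under the compartment's centre; x along its length, y across, z up. Compartment inside 250 (x) by 115 mm (y), floor 8 and rim 60 mm above the ledge, walls 5 to 6 mm. On its -y side a solid deck 45 mm high, y = -62 to -210, x = -131 to 131 mm, carries the bolt and the cam lever.
- compartment (a point): Centre of the compartment's floor, axes as the box's. The compartment is hidden under the tray until the tray is raised. Four pots fit in one row along x, about 64 mm apart; across the row 57 mm are free either side of the middle.
- tray_arm (a joint): Angle a of the cantilever arms, rad: 0 = tray down, 1.833 = fully up and aside to the box's +y. The tray stays level on an arc of radius 100 mm in the box's y-z plane: moved by y = 100(sin 60deg + sin(a - 60deg)), z = 100(cos(a - 60deg) - cos 60deg) mm; 157 aside, 21 up when fully raised. Its weight (0.4 kg, damped) holds it at either end; let go between, it sinks to one of them.
- tray_handle (a point): Middle of the tray's wooden handle bar (110 along the box's x, 14 wide in y, 14 mm high), pinched from above across y; 129 mm above the ledge when down. The tray is 262 by 125 mm, rim 35 mm high; its bottom is 67 mm under this point, 2 mm over the box's rim when down. Two orange baking cups are fixed in it 92 mm from the middle.
- bolt (a joint): Travel of the steel sliding bolt, m: 0 = home (its flat bar lies over the steel lug on the tray's -y wall, and the tray cannot rise), 0.040 = drawn right back to its stop. It slides along the box's -y as the value grows; about 2 N of friction, stays where it is left.
- bolt_knob (a point): On the bolt's upright brass knob, 14 mm in diameter, 105 mm above the ledge: 25 mm above the bolt's bar and 20 mm below the knob's top. At box x = -30 mm; y = -138 mm at home, -178 mm drawn back.
- lever (a joint): Angle of the red cam lever on the deck, rad: 0 = locked (arm along the box's +x, nose behind the home bolt's tab, so the bolt cannot be drawn), 1.571 = free (arm along the box's -y). Upright pivot at box (24, -142) mm, clockwise from above as it grows; 0.04 N m of friction, stays where left. The nose passes only when the bolt is home or well back.
- lever_peg (a point): On the upright peg at the end of the cam lever's arm, 14 mm in diameter, 55 mm from the pivot, 105 mm above the ledge: 26 mm above the lever's arm and 15 mm below the peg's top.
- pot_tin: Small lidded spice pot: plain steel tin, 48 mm in diameter, 42 mm high, about 0.1 kg, standing upright on the ledge at the robot's right. Origin: centre of its underside, z up. Two to four of the five small pots are there, the others absent.
- pot_blue: Small lidded spice pot: blue ceramic pot with a pale wooden lid, 48 mm in diameter, 42 mm high, about 0.1 kg, standing upright on the ledge at the robot's right. Origin: centre of its underside, z up. Two to four of the five small pots are there, the others absent.
- pot_amber: Small lidded spice pot: amber glass pot with a black lid, 48 mm in diameter, 42 mm high, about 0.1 kg, standing upright on the ledge at the robot's right. Origin: centre of its underside, z up. Two to four of the five small pots are there, the others absent.
- pot_white: Small lidded spice pot: white ceramic pot with a pale wooden lid, 48 mm in diameter, 42 mm high, about 0.1 kg, standing upright on the ledge at the robot's right. Origin: centre of its underside, z up. Two to four of the five small pots are there, the others absent.
- pot_red: Small lidded spice pot: red tin with a steel lid, 48 mm in diameter, 42 mm high, about 0.1 kg, standing upright on the ledge at the robot's right. Origin: centre of its underside, z up. Two to four of the five small pots are there, the others absent.
- caddy: Bystander: black plastic caddy with a grey twist cap, 84 mm across, 107 mm high. Origin: centre of its underside.
- sugar_bowl: Bystander: stainless steel sugar bowl, 96 mm across, 90 mm high. Origin: centre of its underside.
- cruet: Bystander: green glass cruet, 72 mm across, 160 mm high. Origin: centre of its underside.
- pot_stand: Bystander: round beech pot stand, 140 mm across, 12 mm high. Origin: centre of its underside.
Mind the look-alikes: they are no part of the job. Leave any purple or yellow look-alike of the pot_amber alone.

How it is judged:
On the way, in this order (a step that is already met when the one before it is completed fails the run):
1. the cam lever is swung free (value of joint lever above 1.35 rad), for 0.2 s.
2. the bolt is drawn right back (value of joint bolt above 0.035 m), for 0.2 s.
3. the tray is raised fully and swung aside (value of joint tray_arm above 1.72 rad), for 0.2 s.
4. every pot present stands upright on the compartment's floor, the tray still up (x of pot_tin in the frame of compartment between -0.115 and 0.115 m and y of pot_tin in the frame of compartment between -0.05 and 0.05 m and z of pot_tin in the frame of compartment between -0.005 and 0.008 m and angle between each of pot_tin, pot_blue, pot_amber, pot_white, pot_red's own z axis and vertical below 0.2 rad and linear speed of each of pot_tin, pot_blue, pot_amber, pot_white, pot_red below 0.03 m/s and x of pot_blue in the frame of compartment between -0.115 and 0.115 m and y of pot_blue in the frame of compartment between -0.05 and 0.05 m and z of pot_blue in the frame of compartment between -0.005 and 0.008 m and x of pot_amber in the frame of compartment between -0.115 and 0.115 m and y of pot_amber in the frame of compartment between -0.05 and 0.05 m and z of pot_amber in the frame of compartment between -0.005 and 0.008 m and x of pot_white in the frame of compartment between -0.115 and 0.115 m and y of pot_white in the frame of compartment between -0.05 and 0.05 m and z of pot_white in the frame of compartment between -0.005 and 0.008 m and x of pot_red in the frame of compartment between -0.115 and 0.115 m and y of pot_red in the frame of compartment between -0.05 and 0.05 m and z of pot_red in the frame of compartment between -0.005 and 0.008 m and value of joint tray_arm above 1.72 rad), for 0.2 s.
5. the tray is lowered fully over the packed pots (x of pot_tin in the frame of compartment between -0.115 and 0.115 m and y of pot_tin in the frame of compartment between -0.05 and 0.05 m and z of pot_tin in the frame of compartment between -0.005 and 0.008 m and angle between each of pot_tin, pot_blue, pot_amber, pot_white, pot_red's own z axis and vertical below 0.2 rad and linear speed of each of pot_tin, pot_blue, pot_amber, pot_white, pot_red below 0.03 m/s and x of pot_blue in the frame of compartment between -0.115 and 0.115 m and y of pot_blue in the frame of compartment between -0.05 and 0.05 m and z of pot_blue in the frame of compartment between -0.005 and 0.008 m and x of pot_amber in the frame of compartment between -0.115 and 0.115 m and y of pot_amber in the frame of compartment between -0.05 and 0.05 m and z of pot_amber in the frame of compartment between -0.005 and 0.008 m and x of pot_white in the frame of compartment between -0.115 and 0.115 m and y of pot_white in the frame of compartment between -0.05 and 0.05 m and z of pot_white in the frame of compartment between -0.005 and 0.008 m and x of pot_red in the frame of compartment between -0.115 and 0.115 m and y of pot_red in the frame of compartment between -0.05 and 0.05 m and z of pot_red in the frame of compartment between -0.005 and 0.008 m and value of joint tray_arm below 0.05 rad), for 0.2 s.
6. the bolt is pushed fully home over the lowered tray (value of joint bolt below 0.004 m and value of joint tray_arm below 0.05 rad), for 0.2 s.
7. the cam lever is swung back to lock the bolt (all of step 6 and value of joint lever below 0.15 rad), for 0.2 s.
At the end, for the whole second after the job is handed in: Every pot present stands upright (within 0.2 rad) and at rest on the compartment's floor, the tray is down (within 0.05 rad), the bolt home (within 4 mm) and the cam lever locked (within 0.15 rad) (all of step 7 and x of pot_tin in the frame of compartment between -0.115 and 0.115 m and y of pot_tin in the frame of compartment between -0.05 and 0.05 m and z of pot_tin in the frame of compartment between -0.005 and 0.008 m and angle between each of pot_tin, pot_blue, pot_amber, pot_white, pot_red's own z axis and vertical below 0.2 rad and linear speed of each of pot_tin, pot_blue, pot_amber, pot_white, pot_red below 0.03 m/s and x of pot_blue in the frame of compartment between -0.115 and 0.115 m and y of pot_blue in the frame of compartment between -0.05 and 0.05 m and z of pot_blue in the frame of compartment between -0.005 and 0.008 m and x of pot_amber in the frame of compartment between -0.115 and 0.115 m and y of pot_amber in the frame of compartment between -0.05 and 0.05 m and z of pot_amber in the frame of compartment between -0.005 and 0.008 m and x of pot_white in the frame of compartment between -0.115 and 0.115 m and y of pot_white in the frame of compartment between -0.05 and 0.05 m and z of pot_white in the frame of compartment between -0.005 and 0.008 m and x of pot_red in the frame of compartment between -0.115 and 0.115 m and y of pot_red in the frame of compartment between -0.05 and 0.05 m and z of pot_red in the frame of compartment between -0.005 and 0.008 m); the robot touches nothing.
It fails at once if the caddy is moved by more than 20 mm (distance of caddy from where it was at the start of the episode above 0.02 m).
It fails at once if the sugar bowl is moved by more than 20 mm (distance of sugar_bowl from where it was at the start of the episode above 0.02 m).
It fails at once if the cruet is moved by more than 20 mm (distance of cruet from where it was at the start of the episode above 0.02 m).
It fails at once if the pot stand is moved by more than 20 mm (distance of pot_stand from where it was at the start of the episode above 0.02 m).
Of pot_tin, pot_blue, pot_amber, pot_white, pot_red only 2 to 4 are there at a start; the rules pass over those that are not, and their reading is None.
At some moment in a run one of pot_tin, pot_blue, pot_amber, pot_white, pot_red may be knocked a few centimetres aside while the robot is not near it.
It also fails if it takes over 210 s, if anything falls off the work surface, if the arm or the gripper's body presses on something with over 40 N, if the wrist force passes 120 N, or if a joint passes its speed limit or range.

### The arm

A 7-joint arm with a two-finger parallel gripper is mounted at the origin on the work surface. World frame = base frame: x ahead of the robot, y to its left, z up, the work surface at z = 0. Lengths are in m, angles in rad, forces in N, time in s.
With the tool pointing down it reaches from about 0.4 to 0.9 m from the base axis. Payload 5.6 kg.
Tool frame: the origin (TCP) lies midway between the tips of the shut fingers; the grasp point (between the pads) lies 19 mm behind it; z points along the fingers, y is the line along which they close (so a half turn about z gives the same grasp; the last joint's range is limited). The gripper opens to 92 mm and grips with 3 to 60 N. Pads are 20 mm wide; open, the fingers measure 128 mm over their backs; the gripper's body (75 mm by 189 mm) begins 69 mm behind the grasp point.
Start: joints at [-1.209, 0.468, -0.012, 1.603, 0.006, 1.071, -0.056], TCP at [0.256, 0.597, 0.215] pointing down, gripper open.
Joint ranges: [-2.53, 2.53], [-0.31, 2.02], [-1.57, 1.55], [0.28, 2.44], [-1.29, 4.43], [0.15, 1.84], [-2.92, 2.92]. Speed limits (rad/s): [2.57, 2.57, 3.14, 3.14, 3.14, 3.14, 3.14].

### API

Orientations are given as a 3x3 rotation matrix whose columns are the frame's x, y, z axes.
In Python, from station import env, effector, solver, viewer, workorder, search_frame, tip_of gives the robot as it stands. Calls block until the motion is done:
- env.reach(position, orientation): joint-space move of the TCP to a pose.
- env.movel(position, frame=None, rate=0.15): straight line of the TCP; frame=None keeps the orientation; rate is the mean speed in m/s.
- env.goto_joints(angles): joint-space move.
- effector.release() and effector.grasp(squeeze=None): open the fingers fully, or close them until they stop; squeeze is the grip in N (None keeps the last).
- env.pause(seconds).
- solver.inverse_kinematics(position, orientation): joint angles nearest the present ones, or None.
- env.sense(): the state.
- viewer.read_camera(name): name is "side" or "top" or "wrist"; returns (picture, depth): 384x512x3 uint8, red, green, blue; 384x512 float32, m along the optical axis (not along the pixel's ray), 0 where there is no reading.
- viewer.camera_info(name): a dict with "intrinsics" (3x3 intrinsics, pixels), "dist_coeffs" ([k1, k2, p1, p2, k3] as OpenCV has them; the pictures are not rectified), "eye" and "rotation" of the camera in the world; the wrist camera has in their place "T_tool_cam" (4x4, takes a point from camera to tool coordinates, whose origin is the TCP and whose axes are the flange's). Camera axes: x right, y up, looking along -z (the intrinsics and any distortion apply to the point x, -y, -z); pixel columns grow to the right and rows downward; lengths in m; the calibration is good to about 2 mm. A picture is of the moment at which its call begins: read the wrist's pose just before it. camera_info takes no time and is no camera call.
A pose or a line that the arm cannot do raises env.PlanningError and nothing moves.
- workorder.finish_job(): hands the job in; it is judged then, once.
Trained networks look in the newest picture that a camera, given by its name, has taken for a name from the list of things; names that differ only in an ending like _2 or _b are one class to them, and where a whole thing is asked for, a point or a joint stands for the part that bears it (a point fixed in the world has none). Each returns a list of dicts, best first, with "score" (0 to 1); they miss things now and then, are a little off and sometimes report something else, mostly with a low value. They report only what shows in the picture. A call takes as long as a camera call. They do not tell look-alikes from the thing itself.
- search_frame(camera, name): "at" ([x, y, z] in m, in world coordinates, good to about 4 mm: the middle of the surface that is visible of it).
- tip_of(camera, name): "at" ([x, y, z] in m, in world coordinates, good to about 4 mm: a listed point, or the origin of a listed thing).
The state is a dict: "t": time; "joint_positions": joint angles; "joint_velocities": joint speeds; "tau": joint torques, N m; "ee_pos": TCP position; "tcp_rot": TCP orientation; "wrist_force": force on the tool from outside, world axes, zero at the start; "moment": the same for the moment, N m; "gripper_width": finger opening in m; "grasp_force": force on a finger pad.
Only numpy, scipy, OpenCV 4.12 (cv2) and the standard library are available. Lean on these libraries where they do the work, as an engineer would, in place of code of your own. Each camera call takes 0.05 s, during which the arm holds its last target. There are 200 camera calls.

## Working session

There is one attempt and no reset: what is moved stays moved. The work goes in short steps, each a Python script; the robot and the scene stay as the last script left them, time stands still between calls to the robot, and variables do not carry over. Pictures are saved under pics/ and viewed, at most 14 in all, crops included, and the job is handed in when it is done.

```bash
ls; mkdir -p pics
cat > h.py <<'E'
import numpy as np, cv2
from station import env, effector, solver, viewer, workorder, search_frame, tip_of
def snap(cam,name):
    p,d=viewer.read_camera(cam); cv2.imwrite(f'pics/{name}.png',p[:,:,::-1].copy()); return p,d
E
python3 - <<'E'
from h import *
a,_=snap('top','top0'); 
for n in ['packbox','tray_handle','bolt_knob','lever_peg','pot_tin','pot_blue','pot_amber','pot_white','pot_red','caddy','sugar_bowl','cruet','pot_stand']:
    print('top',n,[(np.round(r['at'],3).tolist(),round(r['score'],2)) for r in tip_of('top',n)][:3])
b,_=snap('side','side0')
for n in ['packbox','tray_handle','bolt_knob','lever_peg','pot_tin','pot_blue','pot_amber','pot_white','pot_red']:
    print('side',n,[(np.round(r['at'],3).tolist(),round(r['score'],2)) for r in tip_of('side',n)][:3])
i=viewer.camera_info('top');print(i); print(viewer.camera_info('side')['eye']); print(viewer.camera_info('wrist')['T_tool_cam'])
s=env.sense();print(s['t'],s['ee_pos'],s['tcp_rot'])
E
```

```text
pics
top packbox [([0.486, 0.14, 0.002], 0.98)]
top tray_handle [([0.484, 0.134, 0.13], 0.79), ([0.384, -0.267, 0.002], 0.66), ([0.786, 0.126, 0.001], 0.53)]
top bolt_knob [([0.456, -0.001, 0.105], 0.53), ([0.782, -0.142, -0.002], 0.26)]
top lever_peg [([0.567, -0.008, 0.104], 0.5)]
top pot_tin [([0.783, -0.148, 0.002], 0.69), ([0.523, -0.24, -0.002], 0.57)]
top pot_blue [([0.447, -0.376, -0.0], 0.62)]
top pot_amber [([0.677, -0.295, -0.001], 0.64), ([0.787, 0.123, 0.002], 0.62), ([0.558, -0.462, -0.002], 0.49)]
top pot_white [([0.382, -0.266, -0.001], 0.69)]
top pot_red []
top caddy [([0.787, 0.124, 0.004], 0.72)]
top sugar_bowl [([0.401, 0.54, -0.003], 0.75)]
top cruet [([0.787, 0.125, 0.003], 0.68), ([0.781, -0.146, -0.002], 0.61)]
top pot_stand [([0.594, 0.505, -0.001], 0.63), ([0.567, -0.013, 0.103], 0.52)]
side packbox [([0.481, 0.135, -0.001], 0.95), ([0.787, 0.124, -0.0], 0.35)]
side tray_handle [([0.488, 0.137, 0.13], 0.92), ([0.592, 0.51, 0.0], 0.73)]
side bolt_knob [([0.455, -0.001, 0.102], 0.52)]
side lever_peg [([0.569, -0.01, 0.103], 0.52), ([0.594, 0.508, 0.003], 0.52)
[... 508 characters left out ...]
ray([0.51702519, 0.05080364, 1.34961893]), 'rotation': array([[-0.01007682,  0.9990474 , -0.04245892],
       [-0.99992816, -0.0097919 ,  0.00691298],
       [ 0.00649064,  0.04252553,  0.9990743 ]])}
[-0.19391631 -0.76470123  0.91890693]
[[-1.48035775e-03  9.66306831e-01  2.57388650e-01  7.26706540e-02]
 [ 9.99998841e-01  1.52175928e-03  3.83453240e-05 -9.28636512e-05]
 [-3.54630219e-04  2.57388409e-01 -9.66307964e-01 -1.69397910e-01]
 [ 0.00000000e+00  0.00000000e+00  0.00000000e+00  1.00000000e+00]]
1.2 [0.25601224 0.5974614  0.21458074] [[-9.19161633e-01  3.93880553e-01  3.74771721e-05]
 [ 3.93880553e-01  9.19161634e-01 -1.87812755e-05]
 [-4.18451579e-05 -2.50149856e-06 -9.99999999e-01]]
```

View pics/top0.png

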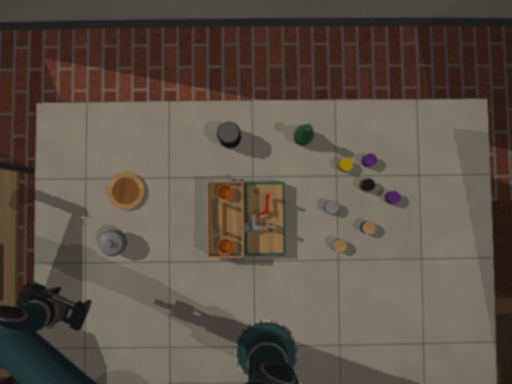

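View pics/side0.png

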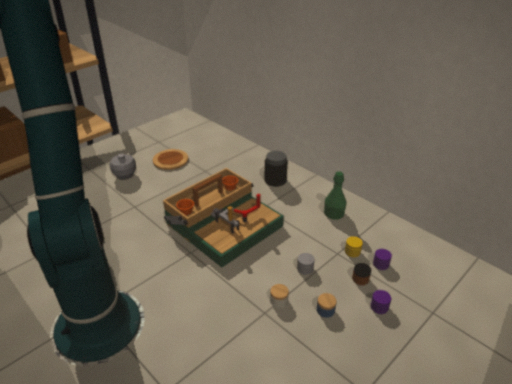

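Present are tin, blue, amber and white. The yellow pot and both purple ones are look-alikes. In the top view the caddy, cruet, bowl and stand are all well clear of the box. Next I'll look at the box closely with the wrist camera.

```bash
cat >> h.py <<'E'
def R(phi):  # tool down, closing line along (cos phi, sin phi)
    c,s=np.cos(phi),np.sin(phi); return np.array([[-s,c,0],[c,s,0],[0,0,-1.]])
def cloud(cam,p=None):
    """world points (H,W,3), valid mask, picture"""
    i=viewer.camera_info(cam); s=env.sense()
    if cam=='wrist':
        T=np.eye(4);T[:3,:3]=s['tcp_rot'];T[:3,3]=s['ee_pos'];T=T@i['T_tool_cam']
    else:
        T=np.eye(4);T[:3,:3]=i['rotation'];T[:3,3]=i['eye']
    pic,d=viewer.read_camera(cam)
    h,w=d.shape;v,u=np.mgrid[:h,:w].astype(np.float32)
    n=cv2.undistortPoints(np.stack([u,v],-1).reshape(-1,1,2),i['intrinsics'],i['dist_coeffs']).reshape(h,w,2)
    P=np.stack([n[...,0]*d,-n[...,1]*d,-d],-1)@T[:3,:3].T+T[:3,3]
    return P,d>0,pic
def blobs(P,ok,pic,z0,z1,minpx=30):
    m=(ok&(P[...,2]>z0)&(P[...,2]<z1)).astype(np.uint8)
    n,l,st,_=cv2.connectedComponentsWithStats(m)
    out=[]
    for k in range(1,n):
        if st[k,4]<minpx: continue
        q=P[l==k]; lo,hi=q.min(0),q.max(0)
        out.append(dict(c=(lo+hi)[:2]/2,mean=q.mean(0),size=hi-lo,n=int(st[k,4]),rgb=pic[l==k].mean(0).astype(int),
                        px=(st[k,:2]+st[k,2:4]//2)))
    return out
def save(pic,name): cv2.imwrite(f'pics/{name}.png',pic[:,:,::-1].copy())
def pb(bs):
    for b in bs: print(np.round(b['c'],4),np.round(b['mean'],4),'sz',np.round(b['size'],3),b['n'],b['rgb'],b['px'])
E
python3 - <<'E'
from h import *
env.reach([0.50,0.06,0.36],R(np.pi/2))
s=env.sense();print(s['t'],np.round(s['joint_positions'],2))
P,ok,pic=cloud('wrist');save(pic,'w1');np.save('P1.npy',P)
print('knob/peg');pb(blobs(P,ok,pic,.110,.128))
print('handle');pb(blobs(P,ok,pic,.131,.145))
for n in ['packbox','tray_handle','bolt_knob','lever_peg']:
    print(n,[(np.round(r['at'],4).tolist(),round(r['score'],2)) for r in tip_of('wrist',n)][:2])
E
```

```text
3.375 [-0.53  0.08  0.37  1.78 -0.03  1.28  1.42]
knob/peg
[ 4.542e-01 -1.000e-04] [0.4542 0.0007 0.1232] sz [0.012 0.014 0.016] 82 [186 141  76] [210 131]
[ 0.5627 -0.0081] [ 0.5616 -0.0081  0.1181] sz [0.014 0.012 0.01 ] 76 [173  51  42] [207 204]
[ 0.7793 -0.1369] [ 0.7757 -0.1355  0.1188] sz [0.019 0.014 0.018] 107 [69 91 68] [136 326]
handle
[0.4845 0.1379] [0.4823 0.1374 0.1348] sz [0.108 0.014 0.007] 823 [138  93  59] [311 153]
[ 0.7785 -0.1345] [ 0.7747 -0.1323  0.1398] sz [0.027 0.017 0.011] 93 [69 93 69] [133 336]
packbox [([0.4855, 0.1408, -0.0025], 0.71), ([0.4857, 0.1332, 0.1308], 0.66)]
tray_handle [([0.4879, 0.1351, 0.1311], 0.93)]
bolt_knob [([0.449, 0.0011, 0.1088], 0.84)]
lever_peg [([0.5679, -0.004, 0.1062], 0.62)]
```

View pics/w1.png

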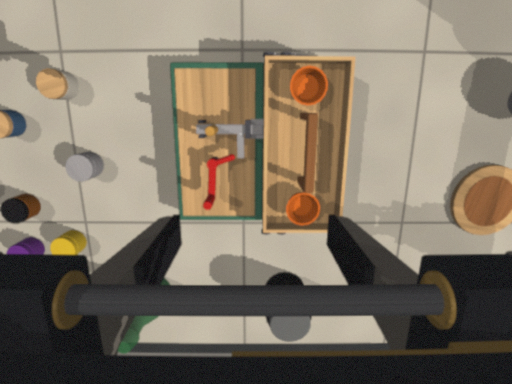

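Wrist view: handle bar at about (311,153), knob (210,131), peg (207,204), and the lever arm running down from its pivot at about (212,163). The gripper body is long along the closing line, as I assumed.

```bash
cat >> h.py <<'E'
def fr(): # box frame: origin xy, yaw
    d=np.load('box.npy'); return d[:2],d[2]
def W(x,y,z):
    o,a=fr(); c,s=np.cos(a),np.sin(a); return np.array([o[0]+c*x-s*y,o[1]+s*x+c*y,z])
def st(msg=''):
    s=env.sense(); print(msg,'t',round(s['t'],1),'p',np.round(s['ee_pos'],4),'F',np.round(s['wrist_force'],1),'w',round(s['gripper_width'],4),'g',round(s['grasp_force'],1))
E
python3 - <<'E'
import numpy as np
P=np.load('P1.npy')
def pca(m):
    q=P[m][:,:2]; c=q.mean(0); u=np.linalg.svd(q-c,full_matrices=False)[2][0]; return c,np.degrees(np.arctan2(u[1],u[0])),len(q)
z=P[...,2]; x,y=P[...,0],P[...,1]
print(pca((z>.133)&(z<.14)&(x<.6)))
# deck surface bounding lines (z 0.045)
m=(z>.042)&(z<.048)&(x>.33)&(x<.64)&(y<.07)&(y>-.1)
print(cv2.minAreaRect(P[m][:,:2].astype(np.float32)) if 0 else (P[m].min(0),P[m].max(0)))
import cv2; print(cv2.minAreaRect(P[m][:,:2].astype(np.float32)))
m=(z>.09)&(z<.102)&(x>.33)&(x<.64)&(y>.06)&(y<.22)
print('tray rim',cv2.minAreaRect(P[m][:,:2].astype(np.float32)))
E
```

```text
(array([0.48209164, 0.13759399]), np.float64(-0.16497449117252364), 766)
(array([ 0.35386329, -0.07209711,  0.04201757]), array([0.61400327, 0.06999233, 0.04799797]))
((0.4840221405029297, -0.000882662832736969), (0.14198793470859528, 0.260055273771286), 89.88265991210938)
tray rim ((0.48267337679862976, 0.1383490264415741), (0.12619078159332275, 0.2706380784511566), 89.79698181152344)
```

```bash
cat >> h.py <<'E'
def lever(a0,a1,n=9,r=.055,z=.088):
    piv=W(.024,-.142,0); o,yaw=fr()
    pose=lambda a,zz: (piv+[r*np.cos(a+(-yaw)),-r*np.sin(a-yaw),zz],R(np.pi/2+yaw-a))
    p,Q=pose(a0,z+.09); env.reach(p,Q); env.movel(pose(a0,z)[0],rate=.12)
    effector.grasp(15); st('gripped')
    for a in np.linspace(a0,a1,n)[1:]:
        p,Q=pose(a,z); env.movel(p,Q,rate=.05)
    st('swung'); effector.release(); p=pose(a1,z+.09)[0]; env.movel(p,rate=.15); st('lever done')
E
python3 - <<'E'
from h import *
np.save('box.npy',[.4842,.1380,np.radians(-.15)])
lever(0.05,1.62)
P,ok,pic=cloud('wrist');save(pic,'w2');pb(blobs(P,ok,pic,.110,.128))
print(W(.024,-.197,0),W(-.03,-.138,0))
E
```

```text
gripped t 6.5 p [ 0.5628 -0.0071  0.088 ] F [0.4 0.  0.2] w 0.0135 g 15.0
swung t 9.4 p [ 0.5084 -0.0583  0.0883] F [ 8.9 -0.  -8.5] w 0.0135 g 15.0
lever done t 11.4 p [ 0.5045 -0.0586  0.1774] F [-0.1 -0.1  0.7] w 0.0921 g 0.0
[4.542e-01 1.000e-04] [4.555e-01 4.000e-04 1.232e-01] sz [0.014 0.014 0.016] 312 [166 126  66] [186 133]
[ 0.5083 -0.0586] [ 0.5081 -0.0577  0.1182] sz [0.013 0.013 0.011] 245 [170  42  38] [259 200]
[ 0.50768417 -0.05906216  0.        ] [4.53838820e-01 7.90126449e-05 0.00000000e+00]
```

Lever is free, and the force at the stop confirms it. Now the bolt.

Run:
```python
from h import *
o,yaw=fr(); Q=R(np.pi/2+yaw)
env.reach(W(-.03,-.138,.18),Q); env.movel(W(-.03,-.138,.088),rate=.12)
effector.grasp(20); st('grip')
env.movel(W(-.03,-.1795,.088),rate=.05); st('drawn')
effector.release(); env.movel(W(-.03,-.1795,.19),rate=.2)
P,ok,pic=cloud('wrist');pb(blobs(P,ok,pic,.110,.128)); print(W(-.03,-.178,0))
```

```text
grip t 14.7 p [4.538e-01 1.000e-04 8.800e-02] F [ 0.5 -0.3 -0. ] w 0.0134 g 20.0
drawn t 15.7 p [ 0.4537 -0.04    0.0879] F [ 0.2  6.3 -1. ] w 0.0136 g 20.0
[0.4678 0.1375] [0.453  0.1322 0.1227] sz [0.076 0.015 0.018] 516 [79 55 37] [462 211]
[ 0.4539 -0.04  ] [ 0.4525 -0.0401  0.1228] sz [0.014 0.014 0.016] 261 [182 138  73] [255 199]
[ 0.5076 -0.0598] [ 0.506  -0.0594  0.1177] sz [0.014 0.014 0.011] 217 [175  47  41] [234 253]
[ 0.4537341  -0.03992085  0.        ]
```

```bash
cat >> h.py <<'E'
def tray(a0,a1,n=9,rate=.12):
    o,yaw=fr(); Q=R(np.pi/2+yaw); t=np.radians(60)
    pos=lambda a,dz=0: W(0,.1*(np.sin(t)+np.sin(a-t)),.111+dz+.1*(np.cos(a-t)-.5))
    for a in np.linspace(a0,a1,n): assert solver.inverse_kinematics(pos(a),Q) is not None
    env.reach(pos(a0,.09),Q); env.movel(pos(a0),rate=.12)
    effector.grasp(35); st('grip')
    for a in np.linspace(a0,a1,n)[1:]: env.movel(pos(a),Q,rate=rate)
    env.pause(.3); st('moved'); effector.release(); env.movel(pos(a1,.1),rate=.2); st('up')
E
python3 - <<'E'
from h import *
tray(0,1.835)
env.reach(W(-.0,-.05,.36),R(np.pi/2))
P,ok,pic=cloud('wrist');save(pic,'w3');pb(blobs(P,ok,pic,.148,.165)); print(W(0,.157,.15)); st()
E
```

```text
grip t 20.4 p [0.4842 0.1381 0.111 ] F [ 0.3 -0.4  0.6] w 0.0137 g 35.0
moved t 23.4 p [0.4845 0.2954 0.1317] F [-1.6  1.9  2.8] w 0.0136 g 35.0
up t 25.3 p [0.484  0.2953 0.2307] F [ 0.5 -0.2 -0.2] w 0.092 g 0.0
[0.4851 0.2948] [0.4833 0.2934 0.1547] sz [0.11  0.015 0.011] 1033 [137  92  59] [409 168]
[0.48461102 0.29499946 0.15      ]
 t 26.3 p [0.4835 0.0899 0.3587] F [0.5 1.1 0.1] w 0.0921 g 0.0
```

View pics/w3.png

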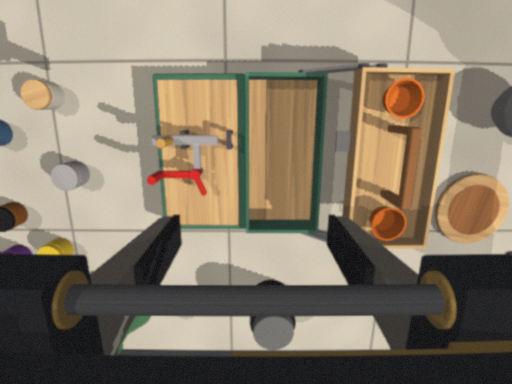

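The tray is fully aside and the compartment shows open at pixels (248–322, 75–230). Fully open fingers don't fit across it, so I'll pack 2×2 at (±50, ±28) mm, pinching along x.

```bash
cat >> h.py <<'E'
SL={'white':(-.05,.028),'amber':(.05,.028),'blue':(-.05,-.028),'tin':(.05,-.028)}
AP={'white':(.383,-.268),'amber':(.601,-.373),'blue':(.447,-.376),'tin':(.522,-.239)}
def pick_place(n,phi,pp=np.pi):
    a=np.array(AP[n]); env.reach([*a,.20],R(phi)); env.pause(.15)
    for k in range(2):
        P,ok,pic=cloud('wrist'); save(pic,f'{n}_{k}')
        bs=[b for b in blobs(P,ok,pic,.036,.050,100) if .03<max(b['size'][:2])<.06 and np.hypot(*(b['c']-a))<.075]
        pb(bs); b=min(bs,key=lambda b:np.hypot(*(b['c']-a))); c=b['c']
        if np.hypot(*(c-a))<.02: break
        a=c; env.reach([*a,.20],R(phi)); env.pause(.15)
    env.movel([*c,.06],rate=.25); env.movel([*c,.010],rate=.1); effector.grasp(20); st('grip')
    env.movel([*c,.17],rate=.25)
    o,yaw=fr(); t=W(*SL[n],.17); env.reach(t,R(pp+yaw)); 
    env.movel(W(*SL[n],.075),rate=.2); st('held'); env.movel(W(*SL[n],.0195),rate=.06); st('down')
    effector.release(); env.movel(W(*SL[n],.17),rate=.2); st('placed')
E
python3 - <<'E'
from h import *
for n in SL:
  for z in (.0195,.17):
    print(n,z,[(round(p,2),round(q[6],2) if (q:=solver.inverse_kinematics(W(*SL[n],z),R(p))) is not None else None) for p in (0,np.pi)],
     [(round(p,2),round(q[6],2) if (q:=solver.inverse_kinematics([*AP[n],max(z,.01)],R(p))) is not None else None) for p in (np.pi/2,np.pi*.75,np.pi)])
E
```

```text
white 0.0195 [(0, np.float64(-0.0)), (3.14, np.float64(2.3))] [(1.57, np.float64(2.69)), (2.36, np.float64(2.92)), (3.14, np.float64(2.79))]
white 0.17 [(0, np.float64(-0.26)), (3.14, np.float64(2.83))] [(1.57, np.float64(2.51)), (2.36, np.float64(2.89)), (3.14, np.float64(-1.94))]
amber 0.0195 [(0, np.float64(0.13)), (3.14, np.float64(2.41))] [(1.57, np.float64(2.59)), (2.36, np.float64(2.9)), (3.14, np.float64(2.91))]
amber 0.17 [(0, np.float64(-0.07)), (3.14, np.float64(2.59))] [(1.57, np.float64(2.57)), (2.36, np.float64(2.75)), (3.14, np.float64(-1.93))]
blue 0.0195 [(0, np.float64(0.14)), (3.14, np.float64(2.41))] [(1.57, np.float64(2.84)), (2.36, np.float64(2.9)), (3.14, np.float64(2.89))]
blue 0.17 [(0, np.float64(-0.16)), (3.14, np.float64(2.62))] [(1.57, np.float64(2.84)), (2.36, np.float64(2.89)), (3.14, np.float64(-1.74))]
tin 0.0195 [(0, np.float64(0.25)), (3.14, np.float64(2.5))] [(1.57, np.float64(2.46)), (2.36, np.float64(2.72)), (3.14, np.float64(2.83))]
tin 0.17 [(0, np.float64(0.04)), (3.14, np.float64(2.59))] [(1.57, np.float64(2.38)), (2.36, np.float64(2.72)), (3.14, np.float64(2.82))]
```

Run:
```python
from h import *
for n in AP:
  print(n,[(round(p,2),round(q[6],2) if (q:=solver.inverse_kinematics([*AP[n],z],R(p))) is not None else None) for p in (0,-np.pi/4) for z in (.01,.2)])
pick_place('tin',0.,0.)
P,ok,pic=cloud('wrist');save(pic,'t1');pb(blobs(P,ok,pic,.042,.056,100)); print(W(*SL['tin'],0))
```

```text
white [(0, np.float64(1.27)), (0, np.float64(0.87)), (-0.79, np.float64(0.33)), (-0.79, np.float64(0.06))]
amber [(0, np.float64(0.91)), (0, np.float64(0.95)), (-0.79, np.float64(0.32)), (-0.79, np.float64(0.29))]
blue [(0, np.float64(1.33)), (0, np.float64(1.3)), (-0.79, np.float64(0.73)), (-0.79, np.float64(0.33))]
tin [(0, np.float64(0.88)), (0, np.float64(0.82)), (-0.79, np.float64(0.34)), (-0.79, np.float64(0.01))]
[ 0.5218 -0.2393] [ 0.5216 -0.2387  0.0411] sz [0.046 0.047 0.007] 1299 [137 132 130] [253 176]
grip t 30.0 p [ 0.5219 -0.2392  0.0101] F [0.9 0.2 0.7] w 0.048 g 20.0
held t 32.7 p [0.535  0.1088 0.0757] F [ 1.1  0.1 -1. ] w 0.0476 g 20.0
down t 33.8 p [0.5344 0.1098 0.0198] F [ 0.  -0.2 -0.5] w 0.0476 g 20.0
placed t 35.5 p [0.5333 0.1101 0.1691] F [ 0.1 -1.1  0.7] w 0.0914 g 0.0
[0.3509 0.2135] [0.3518 0.2118 0.0503] sz [0.005 0.026 0.014] 212 [72 70 69] [62 78]
[0.6196 0.1961] [0.6188 0.1985 0.0507] sz [0.005 0.054 0.014] 161 [87 86 83] [345  94]
[0.4844 0.1383] [0.4616 0.1228 0.0496] sz [0.252 0.116 0.014] 2586 [46 72 59] [203 155]
[0.7616 0.1262] [0.7507 0.1324 0.0491] sz [0.041 0.079 0.014] 729 [24 24 25] [481 167]
[0.5339 0.1101] [0.5337 0.1107 0.049 ] sz [0.047 0.047 0.009] 1662 [177 170 168] [255 183]
[0.3912 0.0414] [0.3805 0.0517 0.0453] sz [0.074 0.058 0.006] 1647 [149 137  99] [124 243]
[0.5287 0.0297] [0.5342 0.0324 0.046 ] sz [0.173 0.081 0.014] 9287 [186 157 109] [251 252]
[ 0.4092 -0.061 ] [ 0.4113 -0.0606  0.0454] sz [0.054 0.02  0.006] 491 [150 134  98] [152 322]
[ 0.4764 -0.0606] [ 0.476  -0.0603  0.0454] sz [0.043 0.02  0.006] 415 [171 150 107] [207 322]
[ 0.5634 -0.0613] [ 0.5636 -0.0607  0.0454] sz [0.103 0.02  0.006] 964 [163 146 106] [280 322]
[0.53412652 0.1098692  0.        ]
```

```bash
python3 -c "
import cv2,numpy as np
cv2.imwrite('pics/m1.png',cv2.resize(np.hstack([cv2.imread('pics/tin_0.png'),cv2.imread('pics/t1.png')]),(800,300)))"
```

```text
(no output)
```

View pics/m1.png

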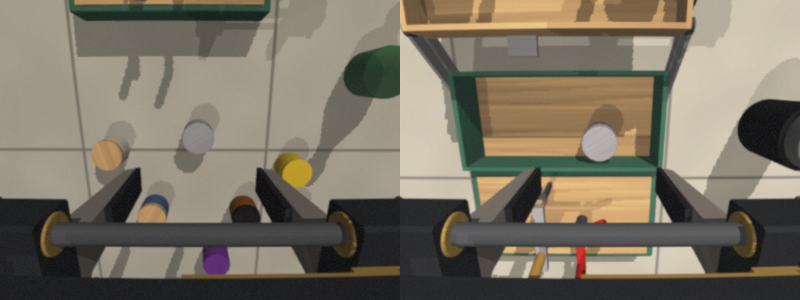

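The right pane shows the tin upright at (600,142), on target. Next are blue, white, then amber, checking the lid colour before each grip.

```bash
python3 - <<'E'
import re
s=open('h.py').read()
s=s.replace("pb(bs); b=min","pb(bs); bs=[b for b in bs if COL[n](b['rgb'])]; b=min")
s=s.replace("AP={","dark=lambda c:c.max()<75 and c.max()-c.min()<40\npale=lambda c:c[0]>110 and 20<c[0]-c[2] and c[1]>.6*c[0] and c[2]>.3*c[0]\nCOL={'white':pale,'blue':pale,'amber':dark,'tin':lambda c:True}\nAP={")
open('h.py','w').write(s)
E
python3 - <<'E'
from h import *
pick_place('blue',0.,0.); pick_place('white',0.,0.)
E
```

```text
[ 0.446  -0.3728] [ 0.4462 -0.3722  0.041 ] sz [0.047 0.047 0.007] 1316 [174 138  95] [253 173]
grip t 39.6 p [ 0.4462 -0.3728  0.0101] F [-0.   0.5  0.2] w 0.0476 g 20.0
held t 42.8 p [0.4349 0.1092 0.0755] F [ 0.1  0.8 -1.2] w 0.0477 g 20.0
down t 43.9 p [0.4344 0.1102 0.0197] F [ 1.2 -0.7  0.1] w 0.0476 g 20.0
placed t 45.5 p [0.4334 0.1103 0.1693] F [-0.9 -0.  -0.4] w 0.0919 g 0.0
[ 0.3834 -0.2662] [ 0.3831 -0.2657  0.0411] sz [0.046 0.047 0.008] 1310 [167 132  91] [254 174]
grip t 49.3 p [ 0.3834 -0.2662  0.01  ] F [ 0.2 -0.1  0.2] w 0.0473 g 20.0
held t 52.3 p [0.4352 0.1653 0.0756] F [ 0.6 -0.1  0.3] w 0.0478 g 20.0
down t 53.4 p [0.4345 0.1661 0.0197] F [ 0.3 -0.1 -0.3] w 0.0478 g 20.0
placed t 55.0 p [0.4335 0.1662 0.1693] F [0.2 0.  0.3] w 0.0923 g 0.0
```

Run:
```python
from h import *
pick_place('amber',-np.pi/4,0.)
env.reach(W(0,-.03,.36),R(0))
P,ok,pic=cloud('wrist');save(pic,'t2');pb(b for b in blobs(P,ok,pic,.046,.056,100) if max(b['size'][:2])<.06)
p,d=snap('top','top2')
cv2.imwrite('pics/m2.png',cv2.resize(np.hstack([pic,p])[:,:,::-1],(800,300)))
```

```text
[ 0.5772 -0.3659] [ 0.5779 -0.3652  0.041 ] sz [0.047 0.048 0.007] 1271 [34 33 32] [236 186]
[ 0.5772 -0.3657] [ 0.5775 -0.3653  0.041 ] sz [0.047 0.047 0.007] 1308 [35 33 33] [254 175]
grip t 59.8 p [ 0.5773 -0.3658  0.0101] F [0.  0.3 0.3] w 0.0476 g 20.0
held t 63.1 p [0.5352 0.1652 0.0756] F [ 0.6  1.3 -1.1] w 0.0476 g 20.0
down t 64.2 p [0.5346 0.1659 0.0198] F [-0.5 -0.5 -0.9] w 0.0475 g 20.0
placed t 65.9 p [0.5334 0.1659 0.1691] F [-0.1  0.6 -0.7] w 0.0917 g 0.0
[0.4341 0.165 ] [0.4339 0.1658 0.0492] sz [0.047 0.046 0.006] 683 [153 122  85] [224 121]
[0.5337 0.165 ] [0.5339 0.1656 0.0494] sz [0.047 0.046 0.006] 686 [34 32 31] [286 121]
[0.4336 0.1109] [0.4339 0.1105 0.049 ] sz [0.046 0.046 0.006] 640 [198 157 108] [224 154]
[0.5342 0.1094] [0.5335 0.1103 0.0491] sz [0.047 0.047 0.005] 645 [156 151 148] [285 155]
[ 0.4812 -0.0383] [ 0.4829 -0.04    0.0469] sz [0.043 0.046 0.01 ] 305 [160 127  89] [253 238]
```

View pics/m2.png

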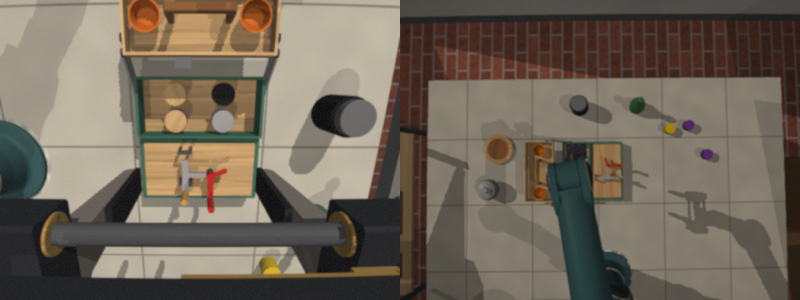

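All four pots stand in the compartment in the left pane, at (176,94), (222,94), (176,121) and (222,121). The top view shows only look-alikes left outside. Now I'll lower the tray and push the bolt home.

Run:
```python
from h import *
tray(1.833,0.0)
o,yaw=fr(); Q=R(np.pi/2+yaw)
env.reach(W(-.03,-.178,.20),Q)
P,ok,pic=cloud('wrist');print('tray');pb(blobs(P,ok,pic,.131,.145))
env.movel(W(-.03,-.178,.088),rate=.12); effector.grasp(20); st('grip')
env.movel(W(-.03,-.1365,.088),rate=.05); st('home')
effector.release(); env.movel(W(-.03,-.1365,.20),rate=.2)
P,ok,pic=cloud('wrist');pb(blobs(P,ok,pic,.110,.128)); print(W(-.03,-.138,0),W(0,0,0))
```

```text
grip t 70.2 p [0.4846 0.2954 0.1317] F [-0.3 -0.5 -0. ] w 0.0136 g 35.0
moved t 73.2 p [0.4843 0.1382 0.1111] F [ 1.  -2.8 -2.2] w 0.0139 g 35.0
up t 75.1 p [0.4835 0.1381 0.2103] F [0.2 0.3 0. ] w 0.0919 g 0.0
tray
[0.4681 0.1373] [0.4664 0.1361 0.1347] sz [0.076 0.016 0.006] 1455 [125  84  53] [456 212]
grip t 78.1 p [ 0.4537 -0.0399  0.088 ] F [-0.5  0.   0.4] w 0.0137 g 20.0
home t 79.1 p [4.538e-01 2.000e-04 8.800e-02] F [-0.5 -6.5  1.6] w 0.0132 g 20.0
[0.4692 0.1375] [0.4533 0.1324 0.1227] sz [0.078 0.015 0.018] 348 [87 62 42] [406 211]
[ 4.536e-01 -1.000e-04] [ 4.524e-01 -1.000e-04  1.225e-01] sz [0.014 0.014 0.016] 242 [185 141  75] [252 195]
[ 0.5072 -0.0594] [ 0.5062 -0.059   0.1178] sz [0.013 0.013 0.011] 206 [180  49  44] [190 248]
[4.53838820e-01 7.90126449e-05 0.00000000e+00] [0.4842 0.138  0.    ]
```

Run:
```python
from h import *
lever(1.571,-0.03)
o,yaw=fr();env.reach(W(.03,-.08,.34),R(np.pi/2))
P,ok,pic=cloud('wrist');save(pic,'w9');pb(b for b in blobs(P,ok,pic,.110,.128)+blobs(P,ok,pic,.131,.145)); print(W(.079,-.142,0),W(-.03,-.138,0))
```

```text
gripped t 84.2 p [ 0.5087 -0.0591  0.0881] F [ 3.9  1.1 -4.3] w 0.0135 g 15.0
swung t 87.1 p [ 0.5633 -0.0044  0.0882] F [ 4.2 -3.9 -1.1] w 0.0137 g 15.0
lever done t 89.1 p [ 0.5622 -0.0024  0.1773] F [ 0.3 -0.5  0.3] w 0.0918 g 0.0
[4.55e-01 2.00e-04] [0.4549 0.0007 0.1237] sz [0.013 0.013 0.015] 105 [184 140  77] [210 122]
[ 0.5628 -0.0043] [ 0.5617 -0.0043  0.1181] sz [0.013 0.013 0.011] 87 [175  52  43] [210 200]
[ 0.7796 -0.1351] [ 0.7768 -0.134   0.1187] sz [0.019 0.011 0.017] 92 [72 95 71] [134 330]
[0.4849 0.138 ] [0.4825 0.1373 0.1349] sz [0.109 0.015 0.007] 948 [138  93  58] [317 145]
[ 0.7797 -0.1328] [ 0.7758 -0.1314  0.1396] sz [0.026 0.012 0.011] 100 [68 93 68] [130 340]
[ 0.56282797 -0.00420633  0.        ] [4.53838820e-01 7.90126449e-05 0.00000000e+00]
```

View pics/w9.png

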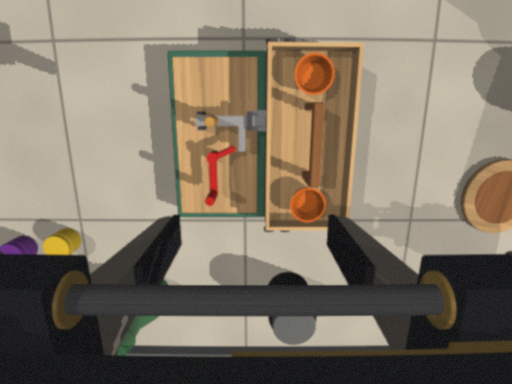

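The tray is down with the handle at (317,145), the bolt is home at (210,122) and the lever is locked with its peg at (210,200). The robot is clear of everything, so I'm handing in.

```bash
python3 -c "
from h import *
print(workorder.finish_job())"
```

```text
the job is handed in; nothing more can be done
None
```

The job is done and handed in: the tin, blue, white and amber pots stand in the compartment, the tray is down, the bolt is home and the cam lever is locked; the hand-in call returned no verdict.

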